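Stand the toppled speakers back up

ROBOT

A 7-joint arm with a two-finger parallel gripper is mounted at the origin on the work surface. World frame = base frame: x ahead of the robot, y to its left, z up, the work surface at z = 0. Lengths are in m, angles in rad, forces in N, time in s.
With the tool pointing down it reaches from about 0.425 to 0.825 m from the base axis. Payload 3.6 kg.
Tool frame: the origin (TCP) lies where the fingers leave the gripper's body, on its centre line; the fingertips stand 73 mm ahead of it and the grasp point (between the pads) lies 54 mm ahead of it; x points along the fingers, y is the direction in which the jaws open and shut, and the axes are right-handed (so a half turn about x gives the same grasp; the last joint's range is limited). The gripper opens to 85 mm and grips with 20 to 120 N. Pads are 22 mm wide; open, the fingers measure 114 mm over their backs; the gripper's body (76 mm by 85 mm) begins 54 mm behind the grasp point. The pads swing forward as they close: fully open they stand 13 mm farther back than shut.
Start: joints at [-1.198, 0.615, -0.013, 1.423, 0.008, 1.103, -0.04], TCP at [0.253, 0.599, 0.304] pointing down, gripper open.
Joint ranges: [-3.12, 3.12], [-0.3, 2.06], [-1.34, 1.32], [0.26, 2.42], [-1.36, 4.5], [0.01, 1.98], [-2.84, 2.84]. Speed limits (rad/s): [2.79, 2.79, 3.14, 3.14, 3.14, 3.14, 3.14].

INTERFACE

Orientations are given as a unit quaternion [x, y, z, w].
In Python, from station import arm, snapshot, camera_info, ticket gives the robot as it stands. Calls block until the motion is done:
- arm.movep(position, orientation): joint-space move of the TCP to a pose.
- arm.line_to(position, velocity=0.15, ori=None): straight line of the TCP; ori=None keeps the orientation; velocity is the mean speed in m/s.
- arm.move_j(angles): joint-space move.
- arm.move_gripper(opening, effort=None): opening from 0.0 (shut) to 1.0 (fully open); effort is the grip in N (None keeps the last); returns when the fingers have stopped.
- arm.pause(seconds).
- arm.ik(position, orientation): joint angles nearest the present ones, or None.
- snapshot(name): name is "scene" or "top"; returns the picture (420x560x3 uint8, blue, green, red); there is no depth.
- camera_info(name): a dict with "fx", "fy", "cx", "cy" (pixels), "R" (3x3) and "t" (3): a world point X has camera coordinates R X + t. Camera axes: x right, y down, z forward; pixel columns grow to the right and rows downward; lengths in m; the calibration is good to about 2 mm. A picture is of the moment at which its call begins. camera_info takes no time and is no camera call.
A pose or a line that the arm cannot do raises arm.MotionError and nothing moves.
- ticket.finish_job(): hands the job in, once; it reports no verdict.
Readings, each from a call of its own:
- arm.read_time(): time.
- arm.read_joint_positions(): joint angles.
- arm.read_dq(): joint speeds.
- arm.read_effort(): joint torques, N m.
- arm.read_tool_pos(): TCP position.
- arm.read_eef_rot(): TCP orientation.
- arm.read_ft_force(): force on the tool from outside, world axes, zero at the start.
- arm.read_wrist_torque(): the same for the moment, N m.
- arm.read_opening(): opening from 0.0 (shut) to 1.0 (fully open).
Only numpy, scipy, OpenCV 4.12 (cv2) and the standard library are available. Lean on these libraries where they do the work, as an engineer would, in place of code of your own. Each camera call takes 0.05 s, during which the arm holds its last target.

TASK

The two small speakers behind the modular synth have toppled over backwards and lean against its case. Push each one from behind, near its top, until it rocks back onto its base and stands upright on the spot, still facing straight away from the synth. Only push with the fingers: do not lift the speakers, keep off the synth, and leave the other things on the table alone.

Things in the scene. Friction and masses are not known exactly. Their poses are not given: they have to be found in the camera images.
- synth_case: Modular synth in a low case with dark wooden cheeks, 200 mm deep (x), 460 wide (y), fixed. Origin: centre of its underside; x points from its low front edge (50 mm high, robot's side) to its vertical rear wall (80 mm high, 100 mm from the origin), z up. Its sloping panel is full of knobs, none higher than 85 mm above the table.
- speaker_left: Loose desktop speaker behind the left (+y) half of the case: plain rectangular wooden cabinet, black front, 200 mm high, 115 wide, 90 deep, 0.6 to 0.95 kg. Origin: middle of its lower rear edge. x points from its flat rear face (x = 0) to the front with the drivers (x = 90 mm), y across, z up the cabinet. At the start it leans back about 38 degrees, towards the robot.
- speaker_left_top (a point): Middle of that cabinet's upper rear edge (200 mm up the rear face). At the start the cabinet stands on its lower rear edge and its rear face rests on the top of the case's rear wall, so this edge overhangs the synth. It balances at about 24 degrees from upright; pushed nearer upright than that, it rocks onto its base by itself.
- speaker_right: The other speaker of the pair, the same in size, mass range, axes and origin, behind the right (-y) half of the case. At the start it leans back about 44 degrees.
- speaker_right_top (a point): Middle of the right speaker's upper rear edge; it rests and balances as the left one does.
- mug: Loose blue mug, 76 mm across, 90 mm high, origin centre of its underside. Bystander.
- water_bottle: Loose green bottle, 62 mm across, 170 mm high, origin centre of its underside. Bystander.
- knob_jar: Loose clear jar with yellow cap, 60 mm across, 75 mm high, origin centre of its underside. Bystander.
- stompbox: Loose green effects pedal, 110 x 65 mm, 56 mm high, origin centre of its underside. Bystander.
- tape_roll: Loose yellow roll of tape lying flat, 90 mm across, 22 mm high, origin centre of its underside. Bystander.
- screwdriver: Loose orange screwdriver lying flat, 170 mm long. Bystander.
- headphones: Loose blue headphones lying flat, about 150 x 240 mm, 34 mm high. Bystander.

How it is judged:
At the end, for the whole second after the job is handed in: Both speakers stand at rest on their bases on the table, upright within 0.06 rad, their lower rear edges within 40 mm of where they were, still facing straight away from the synth within 0.2 rad (11 degrees) (angle between each of speaker_left, speaker_right's own z axis and vertical below 0.06 rad and height (world z) of each of speaker_left, speaker_right below 0.006 m and distance of each of speaker_left, speaker_right from where it was at the start of the episode below 0.04 m and angle between the x axis of each of speaker_left, speaker_right and the x axis of synth_case, either way round below 0.2 rad and linear speed of each of speaker_left, speaker_right below 0.02 m/s); the robot touches nothing.
It fails at once if a speaker is lifted, or tipped over onto its front (lower rear edge more than 40 mm above the table) (height (world z) of any of speaker_left, speaker_right above 0.04 m).
It fails at once if the robot touches the synth or its case (more than 1 N) (contact force between any of the fingers, the arm and synth_case above 1 N).
It fails at once if one of the other loose things on the table is moved by more than 20 mm (distance of any of mug, water_bottle, knob_jar, stompbox, tape_roll, screwdriver, headphones from where it was at the start of the episode above 0.02 m).
It also fails if it takes over 51 s, if anything falls off the work surface, if the arm or the gripper's body presses on something with over 40 N, if the wrist force passes 120 N, or if a joint passes its speed limit or range.

## Working session

There is one attempt and no reset: what is moved stays moved. The work goes in short steps, each a Python script; the robot and the scene stay as the last script left them, time stands still between calls to the robot, and variables do not carry over. Pictures are saved under pics/ and viewed, and the job is handed in when it is done.

```bash
mkdir -p pics; ls
python3 - <<'E'
from station import arm, snapshot, camera_info
import cv2
for n in ("scene","top"):
    cv2.imwrite(f"pics/{n}0.png",snapshot(n)); c=camera_info(n); print(n,c)
print(arm.read_time(),arm.read_tool_pos(),arm.read_eef_rot(),arm.read_ft_force())
E
```

```text
pics
scene {'fx': 455.77281608140635, 'fy': 455.77281608140635, 'cx': 278.2733030458365, 'cy': 211.14570447749884, 'R': array([[-0.14008605,  0.99011438, -0.00702889],
       [ 0.64306833,  0.08558187, -0.76101174],
       [-0.75288712, -0.11112718, -0.64870003]]), 't': array([ 0.03840661, -0.27523117,  2.03603097])}
top {'fx': 462.5967558513216, 'fy': 462.5967558513216, 'cx': 272.2676357233109, 'cy': 206.85987035392483, 'R': array([[ 0.01159606, -0.9998876 ,  0.00950406],
       [-0.99355851, -0.01259311, -0.11261839],
       [ 0.11272542, -0.00813691, -0.99359286]]), 't': array([0.02084153, 0.5531582 , 1.30324994])}
0.1 [0.25276163 0.59825521 0.30284166] [ 0.13955973  0.69319978 -0.14121005  0.69286136] [-0.20231944 -0.66950365  0.01409053]
```

View pics/scene0.png

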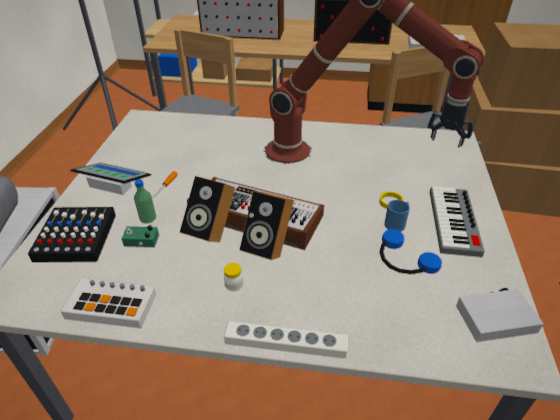

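View pics/top0.png

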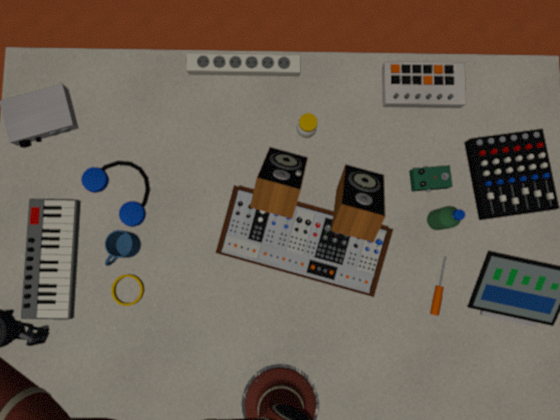

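The scene view looks back at the robot. In the top view +x is up and +y is left. The synth spans roughly (218–392, 187–295), with the left speaker near (280,182) and the right one near (360,203). I'll enlarge this area to pick points.

Run:
```python
import cv2
t=cv2.imread("pics/top0.png")[130:310,205:405]
cv2.imwrite("pics/topz.png",cv2.resize(t,None,fx=3.9,fy=3.3*3.9/3.9,interpolation=cv2.INTER_CUBIC) if 0 else cv2.resize(t,None,fx=3.3,fy=3.3,interpolation=cv2.INTER_CUBIC))
s=cv2.imread("pics/scene0.png")[165:275,170:340]
cv2.imwrite("pics/scenez.png",cv2.resize(s,None,fx=4.5,fy=4.5,interpolation=cv2.INTER_CUBIC))
```

```text
(no output)
```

View pics/topz.png

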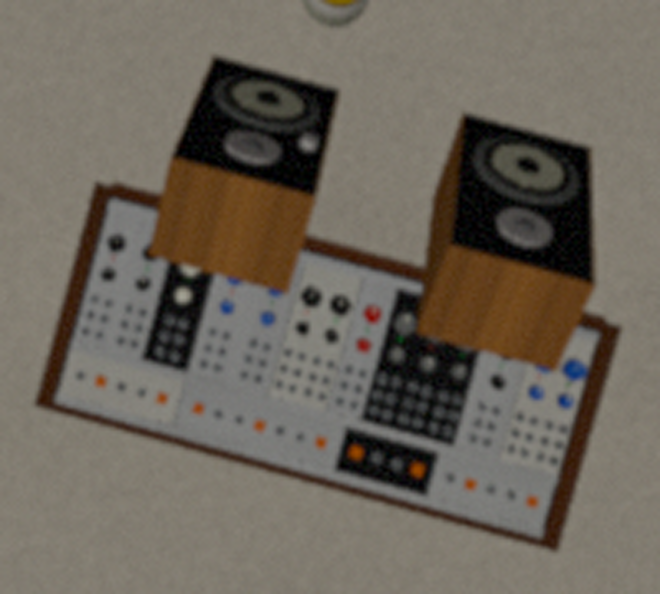

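View pics/scenez.png

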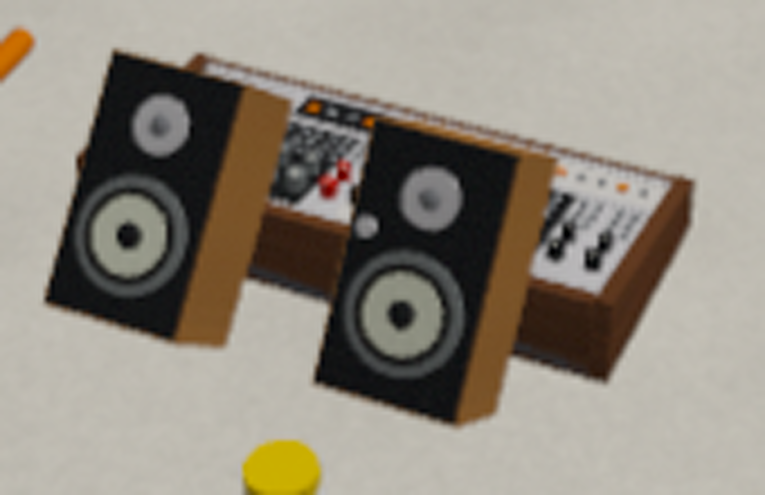

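```bash
cat > h.py <<'E'
import numpy as np, cv2
from station import camera_info
def ray(n,u,v):
    c=camera_info(n);R=np.array(c['R']);t=np.array(c['t'])
    return -R.T@t, R.T@np.array([(u-c['cx'])/c['fx'],(v-c['cy'])/c['fy'],1])
def onz(n,u,v,z):
    o,d=ray(n,u,v); return o+d*(z-o[2])/d[2]
def tri(a,b):
    o1,d1=ray(*a);o2,d2=ray(*b)
    s=np.linalg.lstsq(np.c_[d1,-d2],o2-o1,rcond=None)[0]
    p,q=o1+d1*s[0],o2+d2*s[1]; return (p+q)/2,np.linalg.norm(p-q)
T=lambda x,y:("top",205+(x+.5)/3.3-.5,130+(y+.5)/3.3-.5)
S=lambda x,y:("scene",170+(x+.5)/4.5-.5,165+(y+.5)/4.5-.5)
E
python3 - <<'E'
from h import *
np.set_printoptions(precision=4,suppress=True)
RL,RR,FR,FL=[onz(*T(*p),z) for p,z in(((100,183),.08),((619,327),.08),((556,548),.05),((38,404),.05))]
print("synth",RL,RR,FR,FL,np.linalg.norm(RL-RR),np.linalg.norm((RL-FL)[:2]))
for a,b in((RR,RL),(FR,FL)):
    d=b-a;print("yaw",np.arctan2(-d[0],d[1]))
for nm,th,P in(("L",38,[(152,256),(290,291),(177,155),(315,194),(214,57),(338,91)]),("R",44,[(418,334),(556,370),(455,243),(592,281),(464,115),(591,149)])):
    t=np.radians(th);zr=.2*np.cos(t);zb=.09*np.sin(t)
    Q=[onz(*T(*p),z) for p,z in zip(P,[zr,zr,zr+zb,zr+zb,zb,zb])]
    for i in(0,2,4):
        d=Q[i]-Q[i+1];print(nm,Q[i],Q[i+1],"mid",(Q[i]+Q[i+1])/2,np.linalg.norm(d),"yaw",np.arctan2(-d[0],d[1]))
# triangulate front-face corners; scene crop: left/right order mirrored
for nm,pairs in(("L",[((177,155),(519,157)),((315,194),(372,121)),((214,57),(460,424)),((338,91),(316,381))]),("R",[((455,243),(243,88)),((592,281),(113,50)),((464,115),(177,341)),((591,149),(46,300))])):
    for a,b in pairs: print(nm,*tri(T(*a),S(*b)))
E
```

```text
synth [0.6071 0.1328 0.08  ] [ 0.4905 -0.3051  0.08  ] [ 0.3049 -0.2565  0.05  ] [0.4209 0.1838 0.05  ] 0.4531210301397475 0.1930615181639738
yaw -0.260194480320697
yaw -0.25753344794089583
L [0.5368 0.0848 0.1576] [ 0.5104 -0.0245  0.1576] mid [0.5236 0.0301 0.1576] 0.11243631178061551 yaw -0.23706336460078015
L [0.6081 0.065  0.213 ] [ 0.5795 -0.0401  0.213 ] mid [0.5938 0.0125 0.213 ] 0.10884831852324797 yaw -0.26569204705025695
L [0.7233 0.0377 0.0554] [ 0.6947 -0.0704  0.0554] mid [ 0.709  -0.0164  0.0554] 0.11189354134269301 yaw -0.25924972760929704
R [ 0.4786 -0.1274  0.1439] [ 0.4513 -0.2371  0.1439] mid [ 0.4649 -0.1822  0.1439] 0.11305609044242647 yaw -0.2437801372358767
R [ 0.5442 -0.1472  0.2064] [ 0.5165 -0.2512  0.2064] mid [ 0.5304 -0.1992  0.2064] 0.10758432022528651 yaw -0.26063462156293427
R [ 0.6734 -0.1788  0.0625] [ 0.6451 -0.2883  0.0625] mid [ 0.6593 -0.2336  0.0625] 0.11308204098121807 yaw -0.25321684377467046
L [0.6086 0.0675 0.2084] 0.004930363157634574
L [ 0.5803 -0.0401  0.2074] 0.0006057478338969487
L [0.7232 0.0404 0.0545] 0.005485168319338987
L [ 0.6946 -0.0686  0.0544] 0.0038514120963006916
R [ 0.5446 -0.1459  0.2001] 0.004671452259449596
R [ 0.5165 -0.2507  0.2044] 0.001803319001956928
R [ 0.6734 -0.1771  0.0606] 0.004142775312693542
R [ 0.6447 -0.286   0.062 ] 0.004787991965542289
```

Both views agree on the poses: the synth yaw is about -0.258 rad, and the lower rear edge mid-points are about (0.640, 0.002) for the left speaker and (0.597, -0.217) for the right. I plan to push each rear face about 170 mm up, using both fingertips with the tool pitched forward. First I'll check IK.

```bash
cat >> h.py <<'E'
from scipy.spatial.transform import Rotation as Rn
YAW=-0.258
D=np.array([np.cos(YAW),np.sin(YAW),0]); Y=np.array([-np.sin(YAW),np.cos(YAW),0]); Z=np.array([0,0,1.])
PIV={"L":np.array([.6404,.0017,0]),"R":np.array([.5967,-.2171,0])}
TH={"L":38,"R":44}
def quat(p,s=1):
    x=np.sin(p)*D-np.cos(p)*Z; y=s*Y; return Rn.from_matrix(np.c_[x,y,np.cross(x,y)]).as_quat()
def tip(k,th,s=.172,back=0.,lat=0.,up=0.):
    t=np.radians(th); return PIV[k]-(s*np.sin(t)+back)*D+(s*np.cos(t)+up)*Z+lat*Y
L=.066  # TCP->tips with half-open fingers, roughly
def tcp(tp,p): return tp-L*(np.sin(p)*D-np.cos(p)*Z)
E
python3 - <<'E'
from h import *; from station import arm
np.set_printoptions(precision=2,suppress=True)
for pd in(25,35,45,55):
  for s in(1,-1):
    p=np.radians(pd);q=quat(p,s)
    for k in"LR":
        for nm,tp in(("hi",tip(k,TH[k],back=.06,up=.13)),("pre",tip(k,TH[k],back=.04)),("end",tip(k,16))):
            r=arm.ik(tcp(tp,p).tolist(),q.tolist()); print(pd,s,k,nm,tcp(tp,p),None if r is None else np.array(r))
E
```

```text
25 1 L hi [0.45 0.05 0.33] [-0.55  0.19  0.33  2.17  0.34  0.43  0.79]
25 1 L pre [0.47 0.05 0.2 ] [ 0.04  0.48 -0.39  2.29  1.54  0.39 -0.42]
25 1 L end [0.57 0.02 0.23] [-0.26  0.5   0.17  2.04  0.38  0.22  0.83]
25 1 R hi [ 0.4  -0.16  0.31] [ 0.54  0.15 -0.2   2.25 -0.03  0.31  1.69]
25 1 R pre [ 0.42 -0.17  0.18] [ 0.77  0.5  -0.57  2.38  2.03  0.27 -0.36]
25 1 R end [ 0.52 -0.2   0.23] [ 0.39  0.48 -0.08  2.07  0.05  0.16  1.6 ]
25 -1 L hi [0.45 0.05 0.33] [-0.96  0.24  0.85  2.18 -0.02  0.4  -1.97]
25 -1 L pre [0.47 0.05 0.2 ] [-0.37  0.46  0.18  2.3   1.57  0.12  2.68]
25 -1 L end [0.57 0.02 0.23] [-0.53  0.55  0.57  2.05 -0.62  0.24 -1.34]
25 -1 R hi [ 0.4  -0.16  0.31] [-0.55  0.27  1.15  2.28 -0.89  0.48 -0.54]
25 -1 R pre [ 0.42 -0.17  0.18] [ 0.64  0.47 -0.39  2.38  2.29  0.19  2.52]
25 -1 R end [ 0.52 -0.2   0.23] [ 0.36  0.48 -0.04  2.07 -0.09  0.16 -1.41]
35 1 L hi [0.44 0.05 0.32] [-0.77  0.18  0.51  2.3   0.98  0.26  0.12]
35 1 L pre [0.46 0.05 0.19] [ 0.43  0.75 -1.15  2.4   1.82  1.07 -0.72]
35 1 L end [0.56 0.02 0.22] [ 0.45  0.67 -0.96  2.15  1.72  0.81 -0.4 ]
3
[... 1033 characters left out ...]
55 0.03 0.21] [ 0.05  0.56 -0.39  2.28  2.2   0.67  2.14]
45 -1 R hi [ 0.38 -0.16  0.3 ] None
45 -1 R pre [ 0.4  -0.16  0.17] None
45 -1 R end [ 0.51 -0.19  0.21] [ 0.88  0.63 -0.77  2.32  2.54  0.59  2.37]
55 1 L hi [0.43 0.06 0.3 ] None
55 1 L pre [0.45 0.05 0.17] None
55 1 L end [0.54 0.03 0.2 ] [-0.28  0.61  0.02  2.4   2.57  0.84 -1.5 ]
55 1 R hi [ 0.37 -0.16  0.29] None
55 1 R pre [ 0.39 -0.16  0.16] None
55 1 R end [ 0.5  -0.19  0.2 ] None
55 -1 L hi [0.43 0.06 0.3 ] None
55 -1 L pre [0.45 0.05 0.17] None
55 -1 L end [0.54 0.03 0.2 ] [ 0.24  0.73 -0.77  2.38  2.27  1.16  2.12]
55 -1 R hi [ 0.37 -0.16  0.29] None
55 -1 R pre [ 0.39 -0.16  0.16] None
55 -1 R end [ 0.5  -0.19  0.2 ] None
```

```bash
cat >> h.py <<'E'
A=.048
def tcpE(k,th,p,back=0.,up=0.):
    t=np.radians(th); E=PIV[k]-(.2*np.sin(t)+back)*D+(.2*np.cos(t)+up)*Z
    return E-A*(np.sin(p)*D-np.cos(p)*Z)-.011*(np.cos(p)*D+np.sin(p)*Z)
E
python3 - <<'E'
from h import *; from station import arm
np.set_printoptions(precision=2,suppress=True)
for pd in(12,18,24):
  for s in(1,-1):
    p=np.radians(pd);q=quat(p,s)
    for k in"LR":
        for nm,tp in(("hi",tcpE(k,TH[k],p,.03,.13)),("pre",tcpE(k,TH[k],p,.03)),("end",tcpE(k,16,p))):
            r=arm.ik(tp.tolist(),q.tolist()); print(pd,s,k,nm,tp,None if r is None else np.array(r))
E
```

```text
12 1 L hi [0.47 0.05 0.33] [-0.35  0.25  0.21  1.99  0.05  0.72  1.12]
12 1 L pre [0.47 0.05 0.2 ] [-0.24  0.45  0.07  2.16  0.17  0.35  0.98]
12 1 L end [0.57 0.02 0.24] [-0.16  0.51  0.08  1.89  0.06  0.55  1.17]
12 1 R hi [ 0.41 -0.17  0.32] [-0.19  0.26  0.67  2.09 -0.33  0.67  2.01]
12 1 R pre [ 0.41 -0.17  0.19] [ 0.36  0.44 -0.01  2.25 -0.06  0.24  1.71]
12 1 R end [ 0.52 -0.2   0.24] [ 0.21  0.5   0.17  1.91 -0.2   0.54  1.83]
12 -1 L hi [0.47 0.05 0.33] [-0.87  0.35  0.92  2.   -0.33  0.74 -1.61]
12 -1 L pre [0.47 0.05 0.2 ] [-0.55  0.5   0.52  2.17 -0.46  0.37 -1.52]
12 -1 L end [0.57 0.02 0.24] [-0.57  0.6   0.72  1.9  -0.58  0.64 -1.36]
12 -1 R hi [ 0.41 -0.17  0.32] [-0.3   0.28  0.83  2.09 -0.41  0.69 -1.04]
12 -1 R pre [ 0.41 -0.17  0.19] [ 0.1   0.46  0.35  2.26 -0.67  0.3  -0.81]
12 -1 R end [ 0.52 -0.2   0.24] [-0.26  0.66  0.94  1.93 -0.89  0.77 -0.65]
18 1 L hi [0.47 0.05 0.33] [-0.43  0.22  0.26  2.06  0.14  0.58  1.03]
18 1 L pre [0.47 0.05 0.2 ] [-0.34  0.44  0.16  2.24  0.35  0.2   0.78]
18 1 L end [0.56 0.02 0.23] [-0.19  0.49  0.1   1.97  0.17  0.4   1.05]
1
[... 851 characters left out ...]
  0.16  2.05  0.34  0.25  0.87]
24 1 R hi [ 0.4  -0.17  0.31] [-0.17  0.19  0.63  2.24 -0.51  0.38  2.19]
24 1 R pre [ 0.4  -0.17  0.18] [ 0.77  0.49 -0.57  2.39  2.    0.26 -0.33]
24 1 R end [ 0.51 -0.2   0.23] [ 0.4   0.46 -0.08  2.07  0.04  0.2   1.61]
24 -1 L hi [0.46 0.05 0.33] [-0.96  0.27  0.91  2.15 -0.16  0.43 -1.82]
24 -1 L pre [0.46 0.05 0.2 ] [-0.55  0.47  0.42  2.31 -0.06  0.02 -1.98]
24 -1 L end [0.56 0.02 0.23] [-0.54  0.53  0.57  2.05 -0.55  0.27 -1.41]
24 -1 R hi [ 0.4  -0.17  0.31] [-0.5   0.28  1.09  2.25 -0.84  0.49 -0.6 ]
24 -1 R pre [ 0.4  -0.17  0.18] [ 0.64  0.46 -0.39  2.4   2.25  0.18  2.55]
24 -1 R end [ 0.51 -0.2   0.23] [ 0.33  0.46  0.    2.07 -0.18  0.2  -1.33]
```

p = 12° gives comfortable IK margins. I'll push the left speaker now, with the fingers half open and two contacts on the upper rear edge.

```bash
cat > push1.py <<'E'
import sys
from h import *; from station import arm, snapshot
np.set_printoptions(precision=3,suppress=True)
k=sys.argv[1]; p=np.radians(12); q=quat(p,1).tolist()
arm.move_gripper(.5)
arm.movep(tcpE(k,TH[k],p,.035,.13).tolist(),q)
arm.line_to(tcpE(k,TH[k],p,.035).tolist(),.12)
print(arm.read_time(),arm.read_tool_pos(),arm.read_joint_positions(),arm.read_ft_force())
cv2.imwrite(f"pics/pre{k}_s.png",snapshot("scene"));cv2.imwrite(f"pics/pre{k}_t.png",snapshot("top"))
s=cv2.imread(f"pics/pre{k}_s.png")[120:290,150:350];t=cv2.imread(f"pics/pre{k}_t.png")[130:300,205:405]
cv2.imwrite(f"pics/pre{k}.png",cv2.resize(np.hstack([s,t]),None,fx=2,fy=2,interpolation=cv2.INTER_CUBIC))
E
python3 push1.py L
```

```text
3.975 [0.468 0.047 0.203] [-0.325  0.45   0.183  2.172  0.02   0.333  1.127] [-0.636  0.705 -0.313]
```

View pics/preL.png

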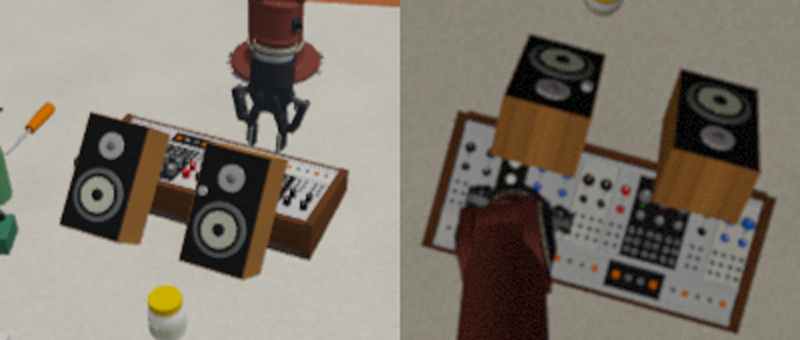

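The gripper sits clear behind the left speaker's upper rear edge, its fingers straddling the speaker's centre line (top view, crop about (520,190)). I'll push slowly and log force.

```bash
cat > push2.py <<'E'
import sys
from h import *; from station import arm, snapshot
np.set_printoptions(precision=2,suppress=True)
k=sys.argv[1]; p=np.radians(12)
arm.line_to(tcpE(k,TH[k],p,.006).tolist(),.06)
for th in np.arange(TH[k],17,-3):
    arm.line_to(tcpE(k,th,p).tolist(),.05)
    print(th,arm.read_time(),arm.read_tool_pos(),arm.read_ft_force())
arm.pause(.3)
cv2.imwrite(f"pics/end{k}_s.png",snapshot("scene"));cv2.imwrite(f"pics/end{k}_t.png",snapshot("top"))
s=cv2.imread(f"pics/end{k}_s.png")[120:290,150:350];t=cv2.imread(f"pics/end{k}_t.png")[130:300,205:405]
cv2.imwrite(f"pics/end{k}.png",cv2.resize(np.hstack([s,t]),None,fx=2,fy=2,interpolation=cv2.INTER_CUBIC))
E
python3 push2.py L
```

```text
38 4.975 [0.5  0.04 0.2 ] [ 0.14  0.04 -1.  ]
35 5.3333 [0.51 0.04 0.21] [ 0.16 -0.5  -1.11]
32 5.6917 [0.52 0.03 0.21] [-0.86  0.2  -0.37]
29 6.05 [0.53 0.03 0.22] [-0.4   0.38  0.39]
26 6.4083 [0.54 0.03 0.22] [-0.35 -0.15  0.46]
23 6.7667 [0.55 0.03 0.23] [-0.55  0.45 -0.51]
20 7.125 [0.55 0.02 0.23] [-0.69 -0.61  0.08]
```

View pics/endL.png

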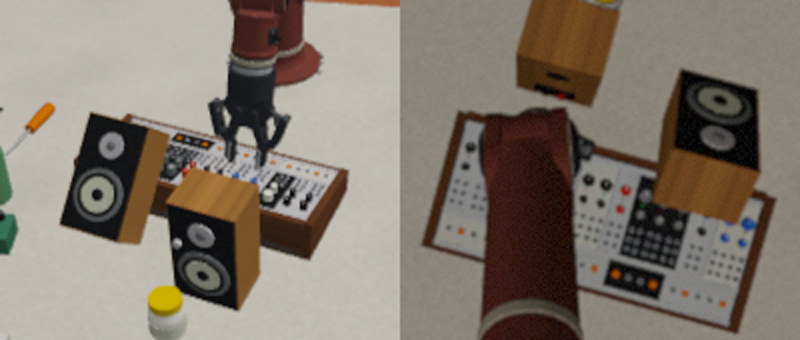

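The left speaker is now upright (scene crop about (215,240)), with the fingers clear behind it and the jar still in place. I'll retreat, approach the right speaker, and measure the left one on the way.

```bash
python3 - <<'E'
from h import *; from station import arm, snapshot
p=np.radians(12)
arm.line_to(tcpE("L",24,p,.05,.02).tolist(),.15)
arm.line_to(tcpE("L",38,p,.035,.15).tolist(),.2)
E
python3 push1.py R
python3 - <<'E'
import cv2
s=cv2.imread("pics/preR_s.png")[195:285,220:300];t=cv2.imread("pics/preR_t.png")[110:200,245:325]
import numpy as np
cv2.imwrite("pics/Lz.png",cv2.resize(np.hstack([s,t]),None,fx=5,fy=5,interpolation=cv2.INTER_CUBIC))
E
```

```text
11.15 [ 0.409 -0.167  0.189] [ 0.264  0.441  0.117  2.263 -0.307  0.241  1.969] [ 0.134  0.431 -1.055]
```

View pics/preR.png

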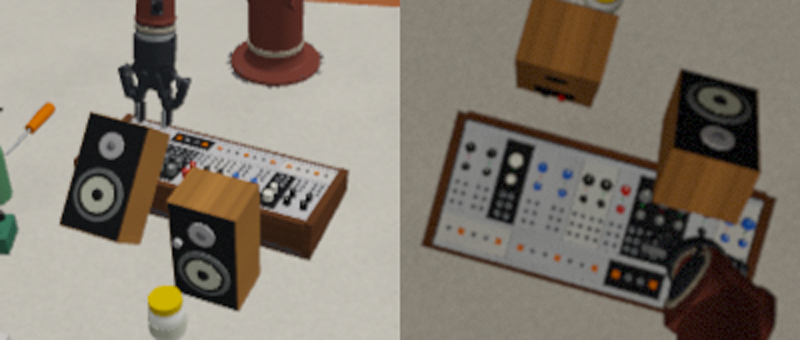

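View pics/Lz.png

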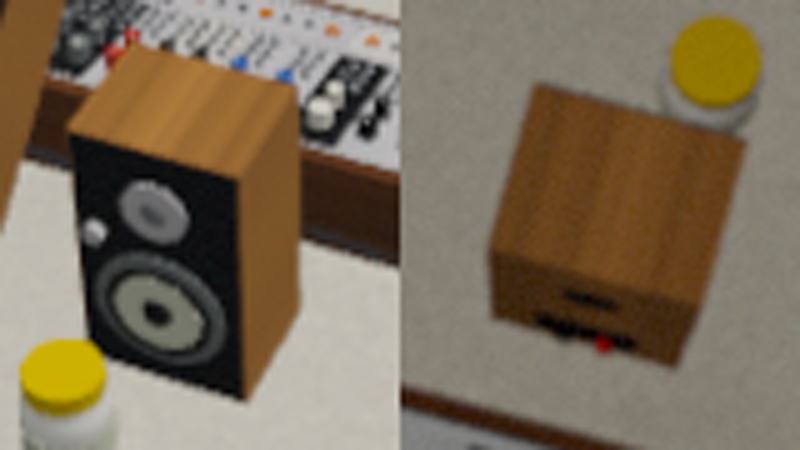

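```bash
cat > meas.py <<'E'
from h import *
np.set_printoptions(precision=4,suppress=True)
def m(k,pts,ox,oy,f):
    P=[("top",ox+(x+.5)/f-.5,oy+(y+.5)/f-.5) for x,y in pts]
    for i,z in((0,0),(2,.2)):
        a,b=onz(*P[i],z),onz(*P[i+1],z);d=a-b;c=(a+b)/2
        print(k,"z",z,"mid",c,"shift",np.linalg.norm((c-PIV[k])[:2]),((c-PIV[k])@D,(c-PIV[k])@Y),"yaw err",np.arctan2(-d[0],d[1])-YAW,"w",np.linalg.norm(d))
E
python3 - <<'E'
from meas import *
m("L",[(491-400,318),(676-400,366),(490-400,250),(698-400,307)],245,110,5)
E
```

```text
L z 0 mid [0.6431 0.0015 0.    ] shift 0.002729815484433134 (np.float64(0.002686717034946529), np.float64(0.000483160587361011)) yaw err 0.0139280829192035 w 0.11369339583153105
L z 0.2 mid [0.6405 0.0019 0.2   ] shift 0.00021421436136188712 (np.float64(1.2443984749265131e-05), np.float64(0.0002138526124629793)) yaw err -0.00045373212442467725 w 0.10974532124542416
```

The left speaker stands within 3 mm and 0.014 rad of its target. The fingers are clear behind the right speaker (top crop about (690,260)), so I'll push that one now.

```bash
python3 push2.py R
python3 - <<'E'
from h import *; from station import arm, snapshot
p=np.radians(12)
arm.line_to(tcpE("R",24,p,.05,.02).tolist(),.15)
arm.line_to(tcpE("R",40,p,.035,.15).tolist(),.2)
arm.pause(.5)
cv2.imwrite("pics/f_s.png",snapshot("scene"));cv2.imwrite("pics/f_t.png",snapshot("top"));print(arm.read_time())
s=cv2.imread("pics/f_s.png")[165:275,160:270];t=cv2.imread("pics/f_t.png")[130:240,305:415]
cv2.imwrite("pics/Rz.png",cv2.resize(np.hstack([s,t]),None,fx=3.6,fy=3.6,interpolation=cv2.INTER_CUBIC))
E
```

```text
44 12.15 [ 0.44 -0.18  0.19] [-0.53  0.51 -0.5 ]
41 12.5083 [ 0.45 -0.18  0.2 ] [-1.61  0.22 -0.18]
38 12.8667 [ 0.46 -0.18  0.2 ] [-0.99  0.34 -0.84]
35 13.225 [ 0.47 -0.18  0.21] [-0.23  0.73 -0.69]
32 13.5833 [ 0.47 -0.18  0.21] [-0.39 -0.58 -0.61]
29 13.9417 [ 0.48 -0.19  0.22] [-0.08 -0.15  0.7 ]
26 14.3 [ 0.49 -0.19  0.22] [-0.56 -0.77 -0.68]
23 14.6583 [ 0.5  -0.19  0.23] [-0.29 -0.45 -0.06]
20 15.0167 [ 0.51 -0.19  0.23] [ 0.05 -0.47  0.56]
17.275
```

View pics/Rz.png

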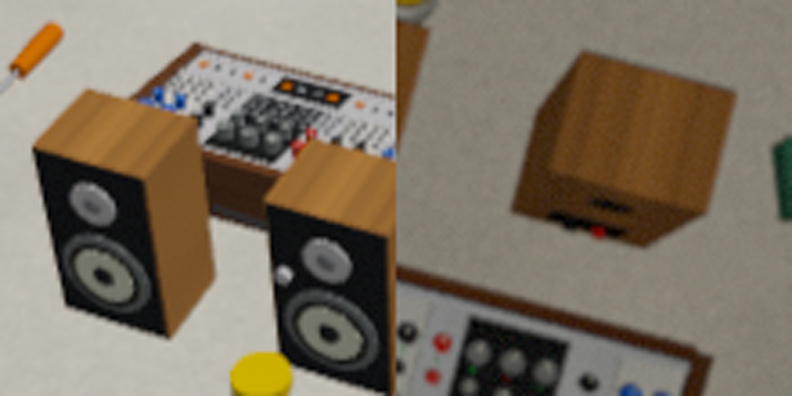

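View pics/f_s.png

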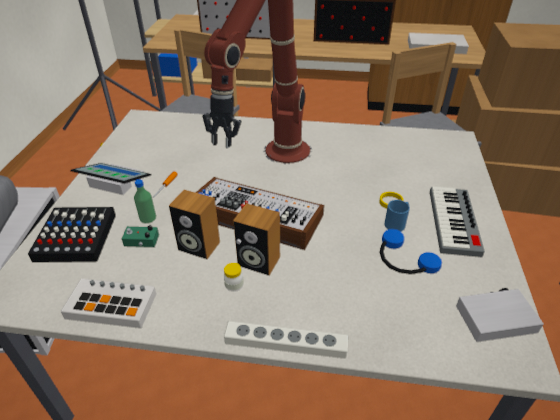

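View pics/f_t.png

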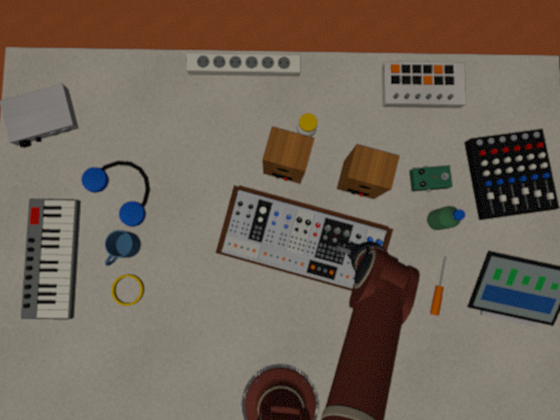

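Both speakers are upright, the fingers are clear of everything, and the bystanders are where they were in the first pictures. I'll measure the right speaker and compare the pictures, then hand in.

Run:
```python
from meas import *
m("R",[(513-396,211),(643-396,246),(553-396,170),(708-396,213)],305,130,3.6)
a=cv2.imread("pics/top0.png").astype(int);b=cv2.imread("pics/f_t.png").astype(int)
for n,(x0,y0,x1,y1) in dict(hp=(80,155,152,228),mug=(103,230,142,268),tape=(110,272,147,308),jar=(296,112,320,127),stomp=(408,164,455,193),bottle=(425,204,468,232),screw=(428,255,450,318)).items():
    A=a[y0:y1,x0:x1];B=b[y0:y1,x0:x1]
    s,_=cv2.phaseCorrelate(A.mean(2).astype(np.float32),B.mean(2).astype(np.float32))
    print(n,np.abs(A-B).mean().round(1),np.round(s,2))
```

```text
R z 0 mid [ 0.6006 -0.2183  0.    ] shift 0.004053750785502745 (np.float64(0.004051822644562095), np.float64(-0.00012501475104143402)) yaw err 0.004465069237838792 w 0.11062319538143518
R z 0.2 mid [ 0.5982 -0.2177  0.2   ] shift 0.001621742980446286 (np.float64(0.0016099648194737174), np.float64(-0.00019509888437344453)) yaw err -0.0039382388749565345 w 0.11293982232290824
hp 5.5 [-0.    0.61]
mug 4.8 [0.01 0.07]
tape 5.4 [-0.03  0.1 ]
jar 4.7 [-0.1   0.47]
stomp 4.5 [0.15 0.08]
bottle 4.7 [0.53 0.11]
screw 5.3 [-0.08  0.04]
```

Run:
```python
from station import arm,ticket
print(arm.read_time()); print(ticket.finish_job())
```

```text
17.275
the job is handed in; nothing more can be done
None
```

I pushed both speakers upright and handed the job in at 17.3 s of the 51 s allowed. `finish_job` gives no verdict.

**How:** I located the synth and speakers from the two cameras. Then I pushed each speaker's upper rear edge slowly with half-open fingers until it rocked onto its base, and backed the arm away.

| Last check | Left speaker | Right speaker |
|---|---|---|
| Lower rear edge, shift from start | about 3 mm | about 4 mm |
| Facing error | 0.014 rad or less | 0.005 rad or less |
| Upper rear edge off vertical above the lower | about 3 mm over 200 mm | about 3 mm over 200 mm |

- **Lean:** 3 mm over 200 mm is about 0.015 rad, close to the measuring error and under the 0.06 rad limit.
- **Left speaker:** I measured it before pushing the right one. In the final pictures it looks unchanged, but I did not measure it again.
- **Forces:** the wrist force readings I took stayed under 2 N. I only sampled between push steps, so there is no direct reading of contact with the synth. The planned paths kept the fingers above its knobs.
- **Other things on the table:** each moved less than 1 pixel between the first and last top views, which is about 2 mm. The arm was clear of everything in the final pictures.
- **Disagreements:** sizes measured from the images came out 1–6% small, for example 0.110 to 0.114 m for the 0.115 m speaker width. The two camera views also disagreed by up to 5 mm on some corners.

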